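# Sweep up the spacer tubes and gauge them

## Robot

A 7-joint arm with a two-finger parallel gripper is mounted at the origin on the work surface. World frame = base frame: x ahead of the robot, y to its left, z up, the work surface at z = 0. Lengths are in mm, angles in rad, forces in N, time in s.
With the tool pointing down it reaches from about 400 to 875 mm from the base axis. Payload 4.4 kg.
Tool frame: the origin (TCP) lies on the centre line of the jaws, within the pads' length; the fingertips stand 25 mm ahead of it and the grasp point (between the pads) lies 6 mm ahead of it (ctrl.finger_overhang is the distance from the TCP to the fingertips, in mm); z points along the fingers, y is the line along which they close (so a half turn about z gives the same grasp; the last joint's range is limited). The gripper opens to 85 mm and grips with 20 to 120 N. Pads are 22 mm wide; open, the fingers measure 114 mm over their backs; the gripper's body (76 mm by 85 mm) begins 54 mm behind the grasp point. The pads swing forward as they close: fully open they stand 13 mm farther back than shut.
Start: joints at [-1.189, 0.628, 0.038, 1.517, -0.027, 0.996, -0.02], TCP at [281.419, 585.936, 256.313] pointing down, gripper open.
Joint ranges: [-3.06, 3.06], [-0.37, 2.12], [-1.25, 1.32], [0.18, 2.47], [-1.1, 4.24], [0.23, 1.98], [-2.94, 2.94]. Speed limits (rad/s): [2.57, 2.57, 3.14, 3.14, 3.14, 3.14, 3.14].

## Interface

Orientations are given as [roll, pitch, yaw] about the fixed x, y, z axes, in that order (R = Rz(yaw) Ry(pitch) Rx(roll)).
In Python, from cell import ctrl gives the robot as it stands. The module is installed in compiled form; this text tells all that it offers.
- The arm moves only by the tool play_rows, never from a script. Its argument "targets" is a list of rows, each a list of 5 numbers: the closure, from 0 (fully open) to 1 (shut), then the shift along the tool's x, y, z in cm, then the turn about the tool's z in degrees. In form: [[gripper, dx, dy, dz, spin], ...]. A call has 1 to 10 rows; each row is the pose to reach, as a shift and turn from the pose commanded when the call began, along the tool's axes at that moment; what a row does not reach only later rows make up. A row lasts 1/10 s, in which the tool goes at most 50 mm and 8.59 degrees, less where a joint would pass 70% of its speed; a pose out of reach is approached as far as the arm can. A call with a gripper value outside its range is refused whole. The fingers move at their own pace and stop on an object; the grip force is fixed at half the most. Time passes only in rows, so rows that repeat a pose let the fingers close. It gives the time, the measured TCP pose, the force, the opening and the grip force at its end, in the units of the state.
- ctrl.read_state(): the state, without advancing time (a new reading comes with each control period).
- ctrl.get_image(name): name is "side" or "top" or "wrist"; returns (picture, depth): 384x512x3 uint8, red, green, blue; 384x512 float32, mm along the optical axis (not along the pixel's ray), 0 where there is no reading.
- ctrl.calibration(name): a dict with "vfov" (degrees; the focal length in pixels is half the picture's height over the tangent of half this angle, whatever the lens; pixels are square), "cx", "cy" (the principal point, pixels), "extrinsics" (4x4, takes a point from camera to world coordinates); the wrist camera has in their place "mount" (4x4, takes a point from camera to tool coordinates, whose origin is the TCP and whose axes are the flange's). Camera axes: x right, y down, z forward; pixel columns grow to the right and rows downward; lengths in mm; the calibration is good to about 2 mm. A picture is of the moment at which its call begins: read the wrist's pose just before it. calibration takes no time and is no camera call.
- ctrl.finish_job(): hands the job in; it is judged then, once.
Trained networks look in the newest picture that a camera, given by its name, has taken for a name from the list of things; names that differ only in an ending like _2 or _b are one class to them, and where a whole thing is asked for, a point or a joint stands for the part that bears it (a point fixed in the world has none). Each returns a list of dicts, best first, with "confidence" (0 to 1); they miss things now and then, are a little off and sometimes report something else, mostly with a low value. They report only what shows in the picture. A call takes as long as a camera call. They do not tell look-alikes from the thing itself.
- ctrl.search_frame(camera, name): "bbox" ([left, top, right, bottom] in pixels, round what is visible of it).
- ctrl.trace(camera, name): "pixels" (384x512 bool, what is visible of it) and "bbox" ([left, top, right, bottom] in pixels, round what is visible of it).
The state is a dict: "clock": time; "qpos": joint angles; "qd": joint speeds; "tau": joint torques, N m; "eef_pos": TCP position; "tool_rot": TCP orientation; "force": force on the tool from outside, world axes, zero at the start; "torque": the same for the moment, N m; "width": finger opening in mm; "gripper_force": force on a finger pad.
Only numpy, scipy, OpenCV 4.12 (cv2) and the standard library are available. Lean on these libraries where they do the work, as an engineer would, in place of code of your own. Each camera call takes 0.05 s, during which the arm holds its last target. There are 200 camera calls.

## Task

Sweep all the loose spacer tubes against the aluminium fence with the red-handled pan so that they ride up onto it (do not take them by hand from the bench in front of the fence), lift them all clear together in the pan, and park the pan in its yellow taped bay. Then sort the tubes: let those that pass through the slot of the green gauge box fall through it into the box, and put those too thick for the slot in the blue bin on the bench beside it. Leave the pan in its bay, lying flat with its lip still towards the fence, and the other things on the bench where they are.

Things in the scene. Friction and masses are not known exactly. Their poses are not given: they have to be found in the camera images.
- fence: fixed aluminium fence, 260 mm long, 30 mm thick, 50 mm high. Origin at bench level in the middle of its face; +x points from the face into the fence (the pushing direction), y along it. The face (x = 0) starts 9 mm above the bench; below it a dust groove 14 mm deep lets the pan's lip in under the face. The tubes start in front, x -0.21 to 0 (that is the area in front of the fence), along y
- bay: parking bay: an outline of yellow tape on the bench, 250 mm along its x by 220 mm along its y, without thickness; origin at its centre on the bench; its x points roughly to the fence
- pan: loose steel flat scoop, about 0.4 kg. Origin at the centre of its red handle bar (16 mm thick in x, 112 mm long in y, 36 mm high), on two posts behind the back wall, 62 mm above the pan's flat underside; x points forward to the lip, z up. It starts in the bay, lip towards the fence, its origin about 85 mm behind the bay's centre (bay x -0.085), where it is also to be parked again
- pan_lip (a point): middle of the pan's lip edge at its underside, pan x +0.180; the lip is 172 mm wide (y): a smooth ramp that rises over 12 mm to a ridge 5.5 mm high at pan x +0.168
- pan_well (a point): centre of the pan's floor (2.5 mm thick), pan x +0.101: a well from the 30 mm high back wall (pan x +0.036) to the ridge (+0.166), between side walls 8 mm high, 4 mm thick, 164 mm apart inside. Tubes that have ridden over the ridge stay in the well, even with the pan tilted by 20 degrees
- tube_1: loose plain steel spacer tube, ends closed, 64 mm long, outside diameter either 24 or 32 mm (not told which: it shows to the eye, in the height of its centre when lying, or at the gauge), 60 to 145 g; origin at its centre, x along its axis. It lies on its side and rolls only reluctantly. It may be absent
- tube_2: loose plain steel spacer tube, ends closed, 64 mm long, outside diameter either 24 or 32 mm (not told which: it shows to the eye, in the height of its centre when lying, or at the gauge), 60 to 145 g; origin at its centre, x along its axis. It lies on its side and rolls only reluctantly. It may be absent
- tube_3: loose plain steel spacer tube, ends closed, 64 mm long, outside diameter either 24 or 32 mm (not told which: it shows to the eye, in the height of its centre when lying, or at the gauge), 60 to 145 g; origin at its centre, x along its axis. It lies on its side and rolls only reluctantly. It may be absent
- tube_4: loose plain steel spacer tube, ends closed, 64 mm long, outside diameter either 24 or 32 mm (not told which: it shows to the eye, in the height of its centre when lying, or at the gauge), 60 to 145 g; origin at its centre, x along its axis. It lies on its side and rolls only reluctantly. It may be absent
- tube_5: loose plain steel spacer tube, ends closed, 64 mm long, outside diameter either 24 or 32 mm (not told which: it shows to the eye, in the height of its centre when lying, or at the gauge), 60 to 145 g; origin at its centre, x along its axis. It lies on its side and rolls only reluctantly. It may be absent
- gauge: fixed slot gauge: green box 126 (x) by 120 mm (y); upper face of its 8 mm aluminium top plate 85 mm above the bench, with a slot in the middle 86 mm long (x) and 28 mm wide (y). A 24 mm tube laid along the slot falls through into the box; a 32 mm one stays in the slot's mouth, its centre 8 mm above the plate. The +x end has a window above 28 mm. Origin: centre of the underside
- bin: fixed low blue open bin that stands on the bench next to the gauge (the taller blue stock bins along the far edge are not meant), 170 mm (x) by 150 mm (y), 40 mm high, walls and floor 4-5 mm; origin at the centre of its underside
- spray: bystander: orange spray can, 60 mm across, 170 mm tall; origin under it
- glue: bystander: white glue bottle, 50 mm across, 140 mm tall; origin under it
- tape_roll: bystander: roll of black tape lying flat, 90 mm across, 40 mm high; origin under it
- driver: bystander: screwdriver lying on the bench; origin under it, x along it
- spanner: bystander: open-ended spanner lying on the bench; origin under it, x along it
- mug: bystander: white mug, 80 mm across, 90 mm tall; origin under it
- tin: bystander: flat blue tin 60 x 110 x 35 mm; origin under it
Mind the look-alikes: they are no part of the job. Leave any pink look-alike of the tube_2 alone.

How it is judged (in metres and radians):
On the way, in this order (a step that is already met when the one before it is completed fails the run):
1. all tubes that are present lie in the pan and the pan is at least 50 mm above the bench (height (world z) of pan above 0.112 m and x of tube_1 in the frame of pan between 0.03 and 0.178 m and y of tube_1 in the frame of pan between -0.09 and 0.09 m and z of tube_1 in the frame of pan between -0.062 and -0.015 m and x of tube_2 in the frame of pan between 0.03 and 0.178 m and y of tube_2 in the frame of pan between -0.09 and 0.09 m and z of tube_2 in the frame of pan between -0.062 and -0.015 m and x of tube_3 in the frame of pan between 0.03 and 0.178 m and y of tube_3 in the frame of pan between -0.09 and 0.09 m and z of tube_3 in the frame of pan between -0.062 and -0.015 m and x of tube_4 in the frame of pan between 0.03 and 0.178 m and y of tube_4 in the frame of pan between -0.09 and 0.09 m and z of tube_4 in the frame of pan between -0.062 and -0.015 m and x of tube_5 in the frame of pan between 0.03 and 0.178 m and y of tube_5 in the frame of pan between -0.09 and 0.09 m and z of tube_5 in the frame of pan between -0.062 and -0.015 m), for 0.3 s.
2. the pan lies flat on the bench in its bay (handle bar within 45 mm of the point 85 mm behind the bay's centre, lip towards the fence, within 20 degrees of square) and is let go (x of pan in the frame of bay between -0.13 and -0.04 m and y of pan in the frame of bay between -0.045 and 0.045 m and angle between the x axis of pan and the x axis of bay, either way round below 0.35 rad and x of pan_lip in the frame of bay above 0.02 m and angle between pan's own z axis and vertical below 0.1 rad and height (world z) of pan below 0.07 m and contact force between the fingers and pan below 0.3 N), for 0.3 s.
At the end, for the whole second after the job is handed in: every 24 mm tube lies inside the gauge box below its slotted plate, every 32 mm tube lies in the blue bin, all at rest; the pan lies flat in its bay (handle bar within 45 mm of the point 85 mm behind the bay's centre, within 20 degrees of square), let go (all of step 2 and linear speed of pan below 0.02 m/s and x of tube_1 in the frame of gauge between -0.063 and 0.063 m and y of tube_1 in the frame of gauge between -0.06 and 0.06 m and z of each of tube_1, tube_3, tube_4 in the frame of gauge below 0.066 m and linear speed of each of tube_1, tube_2, tube_3, tube_4, tube_5 below 0.03 m/s and x of tube_2 in the frame of bin between -0.085 and 0.085 m and y of tube_2 in the frame of bin between -0.075 and 0.075 m and z of each of tube_2, tube_5 in the frame of bin below 0.055 m and x of tube_3 in the frame of gauge between -0.063 and 0.063 m and y of tube_3 in the frame of gauge between -0.06 and 0.06 m and x of tube_4 in the frame of gauge between -0.063 and 0.063 m and y of tube_4 in the frame of gauge between -0.06 and 0.06 m and x of tube_5 in the frame of bin between -0.085 and 0.085 m and y of tube_5 in the frame of bin between -0.075 and 0.075 m); the robot touches nothing.
It fails at once if a tube lying on the bench in front of the fence (within 210 mm of its face and 130 mm of its middle) is touched with the fingers ((contact force between the fingers and tube_1 above 1 N and height (world z) of tube_1 below 0.025 m and x of tube_1 in the frame of fence between -0.21 and 0.02 m and y of tube_1 in the frame of fence between -0.13 and 0.13 m) or (contact force between the fingers and tube_2 above 1 N and height (world z) of tube_2 below 0.025 m and x of tube_2 in the frame of fence between -0.21 and 0.02 m and y of tube_2 in the frame of fence between -0.13 and 0.13 m) or (contact force between the fingers and tube_3 above 1 N and height (world z) of tube_3 below 0.025 m and x of tube_3 in the frame of fence between -0.21 and 0.02 m and y of tube_3 in the frame of fence between -0.13 and 0.13 m) or (contact force between the fingers and tube_4 above 1 N and height (world z) of tube_4 below 0.025 m and x of tube_4 in the frame of fence between -0.21 and 0.02 m and y of tube_4 in the frame of fence between -0.13 and 0.13 m) or (contact force between the fingers and tube_5 above 1 N and height (world z) of tube_5 below 0.025 m and x of tube_5 in the frame of fence between -0.21 and 0.02 m and y of tube_5 in the frame of fence between -0.13 and 0.13 m)).
It fails at once if a bystander is moved by more than 40 mm (distance of any of spray, glue, tape_roll, driver, spanner, mug, tin from where it was at the start of the episode above 0.04 m).
Of tube_1, tube_2, tube_3, tube_4, tube_5 only 3 to 4 are there at a start; the rules pass over those that are not, and their reading is None.
At some moment in a run one of pan may be knocked a few centimetres aside while the robot is not near it.
It also fails if it takes over 210 s, if anything falls off the work surface, if the arm or the gripper's body presses on something with over 40 N, if the wrist force passes 120 N, or if a joint passes its speed limit or range.

## Working session

There is one attempt and no reset: what is moved stays moved. The work goes in short steps, Python scripts to look and compute and a tool call to move; the robot and the scene stay as the last step left them, time stands still between calls to the robot, and variables do not carry over. Pictures are saved under pics/ and viewed, at most 14 in all, crops included, and the job is handed in when it is done.

Besides the shell and the picture viewer there is one more tool, called after ">>>" as name(argument=value, ...), one argument or row to a line, values as JSON. play_rows: Moves the arm, as the interface text tells. Its arguments: {"type":"object","properties":{"targets":{"type":"array"}},"required":["targets"]}

```bash
mkdir -p pics; cat > h.py <<'E'
import numpy as np, cv2
from scipy.spatial.transform import Rotation as R
from cell import ctrl
def pose():
    s=ctrl.read_state(); T=np.eye(4); T[:3,:3]=R.from_euler('xyz',s['tool_rot']).as_matrix(); T[:3,3]=s['eef_pos']; return T
def ext(cam,T=None):
    c=ctrl.calibration(cam)
    return np.array(c['extrinsics']) if 'extrinsics' in c else (pose() if T is None else T)@np.array(c['mount'])
def world(cam,depth,E):
    c=ctrl.calibration(cam); f=192/np.tan(np.radians(c['vfov'])/2)
    v,u=np.mgrid[0:384,0:512]
    P=np.stack([(u-c['cx'])/f*depth,(v-c['cy'])/f*depth,depth,np.ones_like(depth)],-1)
    return (P@E.T)[...,:3]
def shot(cam,name=None):
    E=ext(cam); im,d=ctrl.get_image(cam)
    if name: cv2.imwrite(f'pics/{name}.png',cv2.cvtColor(im,cv2.COLOR_RGB2BGR))
    return im,d,world(cam,d,E)
def project(cam,p,E):
    c=ctrl.calibration(cam); f=192/np.tan(np.radians(c['vfov'])/2)
    q=np.linalg.inv(E)@np.append(p,1); return c['cx']+f*q[0]/q[2], c['cy']+f*q[1]/q[2]
E
python3 - <<'E'
from h import *
s=ctrl.read_state(); print(s['eef_pos'],s['tool_rot'],s['clock'])
im,d,W=shot('top','top0'); np.save('top0.npy',W)
for n in ['fence','bay','pan','tube_1','gauge','bin']:
    for r in ctrl.trace('top',n)[:8]:
        m=r['pixels']; p=W[m&(d>0)]
        print(n,round(r['confidence'],2),np.round(r['bbox']),np.round(np.median(p,0)) if len(p) else None,'z98',np.round(np.percentile(p[:,2],98),1) if len(p) else None)
im2,_,_=shot('side','side0')
E
```

```text
[281.16679761 585.39742877 255.42331986] [-3.13973044e+00  1.54993836e-05  2.69375776e+00] 0.0
fence 0.88 [225. 158. 239. 234.] [544. 111.  50.] z98 55.8
bay 0.55 [330. 188. 411. 265.] [ 495. -356.    1.] z98 6.3
pan 0.96 [341. 203. 407. 255.] [ 431. -360.    4.] z98 81.2
tube_1 0.69 [268. 184. 273. 206.] [555. -14.  23.] z98 28.8
tube_1 0.49 [248. 239. 270. 251.] [383.  31.  29.] z98 36.3
tube_1 0.44 [254. 190. 260. 209.] [541.  29.  29.] z98 35.5
tube_1 0.43 [238. 188. 247. 209.] [541.  69.  22.] z98 27.1
bin 0.81 [147. 208. 198. 263.] [419. 311.   5.] z98 42.1
```

```bash
python3 - <<'E'
import cv2
a=cv2.imread('pics/top0.png'); b=a[110:310,110:430]; cv2.imwrite('pics/top0c.png',cv2.resize(b,(800,500),interpolation=cv2.INTER_CUBIC))
E
```

```text
(no output)
```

View pics/top0c.png

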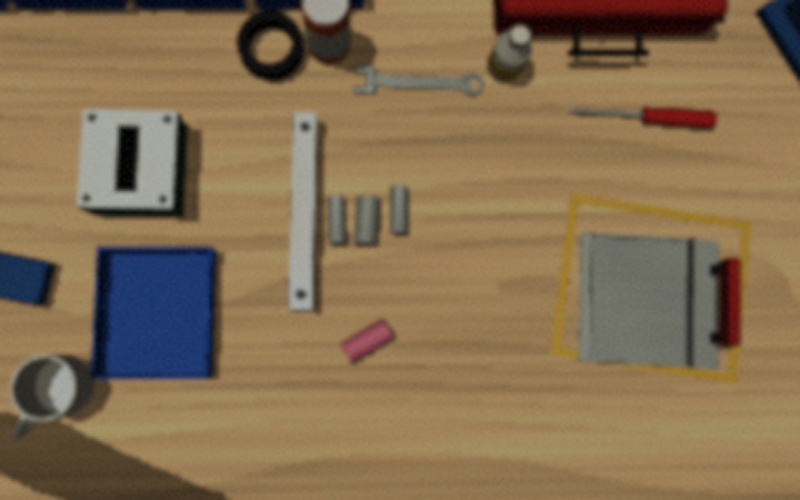

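View pics/side0.png

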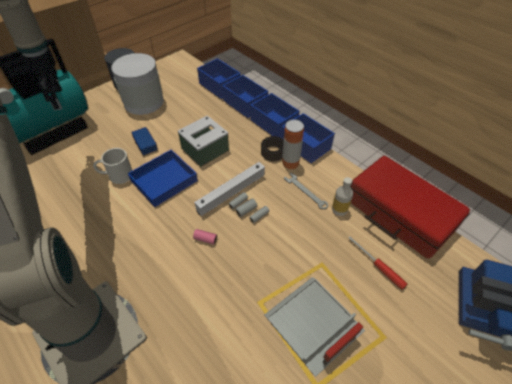

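```bash
cat >> h.py <<'E'
def go(x,y,z,yaw_deg):
    "print shift in tool cm and spin deg"
    T=pose(); d=T[:3,:3].T@(np.array([x,y,z])-T[:3,3])/10
    y0=np.degrees(np.arctan2(T[1,0],T[0,0])); s=-((yaw_deg-y0+180)%360-180)
    print('at',np.round(T[:3,3],1),'yaw',round(y0,1),'-> d',np.round(d,2),'spin',round(s,1))
def rect(P):
    r=cv2.minAreaRect(P[:,:2].astype(np.float32)); return np.round(r[0],1),np.round(r[1],1),round(r[2],1),np.round(cv2.boxPoints(r),0).tolist()
E
python3 - <<'E'
from h import *
W=np.load('top0.npy'); im=cv2.cvtColor(cv2.imread('pics/top0.png'),cv2.COLOR_BGR2RGB)
hsv=cv2.cvtColor(im,cv2.COLOR_RGB2HSV); H,S,V=[hsv[...,i].astype(int) for i in range(3)]
v,u=np.mgrid[0:384,0:512]
def box(l,t,r,b): return (u>=l)&(u<=r)&(v>=t)&(v<=b)
C=lambda l,t,r,b: box(110+l/2.5,110+t/2.5,110+r/2.5,110+b/2.5)
print('handle',rect(W[C(700,240,760,370)&((H<8)|(H>172))&(S>150)&(W[...,2]>55)]))
print('pan',rect(W[C(570,220,725,380)&(S<50)&(W[...,2]<60)]))
print('bay',rect(W[C(540,180,770,400)&(H>18)&(H<28)&(S>140)]))
print('fence',rect(W[C(280,100,330,320)&(W[...,2]>40)]))
print('gauge',rect(W[C(60,90,200,230)&(W[...,2]>75)]))
print('slot',rect(W[C(105,115,148,200)&(V<60)]))
print('bin',rect(W[C(80,230,230,390)&(H>100)&(H<125)&(S>120)]))
for n,b in dict(a=(322,185,350,255),b=(350,185,382,255),c=(384,175,415,245),pink=(335,310,400,370)).items():
    p=W[C(*b)&(W[...,2]>10)]; print(n,rect(p),np.percentile(p[:,2],[50,80,95]))
go(431,-360,330,0)
E
```

```text
handle (array([ 427.5, -433.4]), array([ 13.8, 107.6]), 86.3, [[373.0, -437.0], [481.0, -444.0], [482.0, -430.0], [374.0, -423.0]])
pan (array([ 432.7, -349. ]), array([185.2, 167.7]), 86.3, [[343.0, -436.0], [510.0, -447.0], [522.0, -262.0], [355.0, -251.0]])
bay (array([ 462.4, -228.1]), array([524.4, 237.1]), 84.6, [[320.0, -478.0], [556.0, -500.0], [605.0, 22.0], [369.0, 44.0]])
fence (array([521.6, 105.6]), array([320.7,  72.6]), 9.2, [[358.0, 116.0], [369.0, 44.0], [686.0, 95.0], [674.0, 167.0]])
gauge (array([545.6, 204.9]), array([449.5, 161. ]), 62.0, [[369.0, 44.0], [511.0, -31.0], [722.0, 366.0], [580.0, 441.0]])
slot (array([500. , 223.8]), array([438.9,  70.9]), 44.7, [[319.0, 95.0], [369.0, 44.0], [681.0, 353.0], [631.0, 403.0]])
bin (array([420.5, 211.3]), array([335.7, 162.7]), 89.2, [[337.0, 45.0], [499.0, 42.0], [504.0, 378.0], [342.0, 380.0]])
a (array([471.3,  63.2]), array([206.4,  24. ]), 3.9, [[367.0, 68.0], [369.0, 44.0], [575.0, 58.0], [573.0, 82.0]]) [21.67146666 24.7383581  26.49932415]
b (array([471.3,  28.2]), array([ 30.1, 204.5]), 89.5, [[369.0, 14.0], [573.0, 12.0], [574.0, 42.0], [369.0, 44.0]]) [29.34344326 32.38966435 34.92707735]
c (array([555.5, -14.4]), array([20.2, 64.7]), 89.2, [[523.0, -24.0], [588.0, -25.0], [588.0, -5.0], [523.0, -4.0]]) [22.35571157 25.08073455 27.40969381]
pink (array([382.4,  29.6]), array([30.6, 63.8]), 30.0, [[353.0, 50.0], [385.0, -6.0], [412.0, 10.0], [380.0, 65.0]]) [29.16456629 32.57657651 35.92355962]
at [281.4 585.8 256.2] yaw 154.3 -> d [-54.45 -78.78  -7.36] spin 154.3
```

```bash
python3 - <<'E'
from h import *
W=np.load('top0.npy'); im=cv2.cvtColor(cv2.imread('pics/top0.png'),cv2.COLOR_BGR2RGB)
hsv=cv2.cvtColor(im,cv2.COLOR_RGB2HSV); H,S,V=[hsv[...,i].astype(int) for i in range(3)]
v,u=np.mgrid[0:384,0:512]; Z=W[...,2]; ok=(Z<200)
C=lambda l,t,r,b: ok&(u>=110+l/2.5)&(u<=110+r/2.5)&(v>=110+t/2.5)&(v<=110+b/2.5)
for n,m in [('bay',C(540,180,770,400)&(H>18)&(H<28)&(S>140)),('fence',C(280,100,330,320)&(Z>40)),('gauge',C(60,90,200,230)&(Z>75)),('slot',C(105,115,148,200)&(V<60)),('bin',C(80,230,230,390)&(H>100)&(H<125)&(S>120)),('a',C(322,185,350,255)&(Z>10)),('b',C(350,185,382,255)&(Z>10))]: print(n,rect(W[m]))
go(600,150,330,80); go(480,-330,330,0)
E
```

```text
bay (array([ 450.8, -355.8]), array([253.9, 222.4]), 80.3, [[320.0, -462.0], [539.0, -500.0], [582.0, -249.0], [363.0, -212.0]])
fence (array([553. , 111.5]), array([ 30.3, 257.8]), 88.6, [[424.0, 99.0], [681.0, 93.0], [682.0, 124.0], [424.0, 130.0]])
gauge (array([614.6, 333. ]), array([123. , 127.6]), 88.6, [[549.0, 273.0], [677.0, 270.0], [680.0, 393.0], [552.0, 396.0]])
slot (array([631.2, 352.2]), array([24.3, 84.2]), 87.3, [[589.0, 342.0], [673.0, 338.0], [674.0, 362.0], [590.0, 366.0]])
bin (array([421.9, 304.7]), array([148.9, 162.7]), 89.2, [[339.0, 231.0], [502.0, 229.0], [504.0, 378.0], [342.0, 380.0]])
a (array([542.9,  67.8]), array([23.5, 64.2]), 89.9, [[511.0, 56.0], [575.0, 56.0], [575.0, 79.0], [511.0, 80.0]])
b (array([541.3,  27.7]), array([30.1, 64.5]), 89.3, [[509.0, 13.0], [573.0, 12.0], [574.0, 42.0], [509.0, 43.0]])
at [281.4 585.8 256.2] yaw 154.3 -> d [-47.59 -25.49  -7.38] spin 74.3
at [281.4 585.8 256.2] yaw 154.3 -> d [-57.56 -73.95  -7.36] spin 154.3
```

>>> play_rows(
  targets=[
    [0,-9.5,-5.1,-1.5,8],
    [0,-14.3,-7.7,-3,16],
    [0,-19,-10.2,-4.5,24],
    [0,-23.8,-12.7,-6,32],
    [0,-28.6,-15.3,-7.4,40],
    [0,-33.3,-17.8,-7.4,48],
    [0,-38,-20.4,-7.4,56],
    [0,-42.8,-23,-7.4,64],
    [0,-47.6,-25.5,-7.4,72],
    [0,-47.6,-25.5,-7.4,74.3],
  ],
)

```text
clock: 1.4
eef_pos: [573.2, 186.4, 329.0]
tool_rot: [3.141, -0.0, 1.394]
force: [0.1, 0.4, 0.0]
width: 85.3
gripper_force: 0.0
```

```bash
python3 - <<'E'
from h import *
go(500,-330,330,0)
E
```

```text
at [573.2 186.4 329. ] yaw 79.9 -> d [-52.12   1.89  -0.13] spin 79.9
```

>>> play_rows(
  targets=[
    [0,-5,-0.2,0,8],
    [0,-10,-0.4,0,16],
    [0,-15,-0.6,0,24],
    [0,-20,-0.8,0,32],
    [0,-25,-0.9,0,40],
    [0,-30,-1,0,48],
    [0,-35,-1.2,0,56],
    [0,-40,-1.4,0,64],
    [0,-45,-1.5,0,72],
    [0,-49,-1.6,0,80],
  ],
)

```text
clock: 2.4
eef_pos: [470.7, -294.9, 329.0]
tool_rot: [3.141, -0.001, -0.007]
force: [0.1, -0.4, 0.0]
width: 85.3
gripper_force: 0.0
```

>>> play_rows(
  targets=[
    [0,0,0,0,0],
    [0,0,0,0,0],
    [0,0,0,0,0],
    [0,0,0,0,0],
  ],
)

```text
clock: 2.8
eef_pos: [472.6, -290.3, 328.4]
tool_rot: [-3.14, -0.0, 0.004]
force: [0.2, 0.3, -0.4]
width: 85.2
gripper_force: 0.0
```

```bash
python3 - <<'E'
from h import *
im,d,W=shot('wrist','w1')
hsv=cv2.cvtColor(im,cv2.COLOR_RGB2HSV); H,S,V=[hsv[...,i].astype(int) for i in range(3)]; Z=W[...,2]
print('handle',rect(W[((H<8)|(H>172))&(S>130)&(Z>60)&(Z<95)]))
print('bay',rect(W[(H>18)&(H<28)&(S>150)&(abs(Z)<10)]))
print(ctrl.calibration('wrist')['mount'])
go(427.5,-433.4,68,-4)
E
```

```text
handle (array([ 321.8, -547.3]), array([389.2,  90.4]), 46.5, [[155.0, -657.0], [221.0, -720.0], [488.0, -437.0], [423.0, -375.0]])
bay (array([ 442. , -372.9]), array([714.2, 238.1]), 78.9, [[256.0, -700.0], [490.0, -746.0], [627.0, -45.0], [394.0, 0.0]])
[[-1.20060631e-04 -9.53578023e-01 -3.01146043e-01  7.71689647e+01]
 [ 9.99999910e-01 -2.37060216e-04  3.51971392e-04 -8.77139804e-01]
 [-4.07021930e-04 -3.01145974e-01  9.53577966e-01 -1.19868807e+02]
 [ 0.00000000e+00  0.00000000e+00  0.00000000e+00  1.00000000e+00]]
at [ 472.6 -290.4  328.5] yaw 0.2 -> d [-4.57 14.31 26.03] spin 4.2
```

View pics/w1.png

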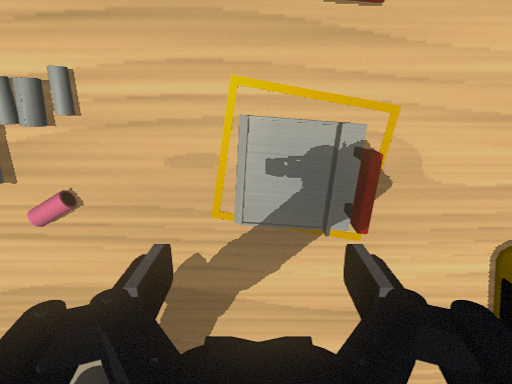

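```bash
python3 - <<'E'
from h import *
im,d,W=shot('wrist')
v,u=np.mgrid[0:384,0:512]
hsv=cv2.cvtColor(im,cv2.COLOR_RGB2HSV); H,S,V=[hsv[...,i].astype(int) for i in range(3)]; Z=W[...,2]
ok=(u>210)&(u<405)&(v>65)&(v<245)
m=ok&(u>330)&((H<8)|(H>172))&(S>130)
print('handle',rect(W[m&(Z>70)&(Z<88)]),np.median(W[m&(Z>70)],0),np.percentile(Z[m],[10,50,90]))
b=ok&(H>18)&(H<28)&(S>190)&(V>150)&(abs(Z)<8); print('bay',rect(W[b]))
pn=ok&(S<45)&(abs(Z)<12); print('pan',rect(W[pn]))
go(427.5,-434,150,-4)
E
```

```text
handle (array([ 428.7, -433.9]), array([ 16.1, 110.4]), 86.3, [[373.0, -438.0], [483.0, -446.0], [484.0, -429.0], [374.0, -422.0]]) [ 429.92143804 -432.93825134   82.11101382] [63.72784837 81.86318902 83.15209486]
bay (array([ 451. , -354.6]), array([249.2, 220.2]), 80.4, [[322.0, -459.0], [539.0, -496.0], [580.0, -250.0], [363.0, -213.0]])
pan (array([ 433.6, -349.7]), array([187. , 171.9]), 86.1, [[341.0, -437.0], [513.0, -449.0], [526.0, -262.0], [354.0, -251.0]])
at [ 472.4 -290.7  328.6] yaw 0.2 -> d [-4.55 14.33 17.84] spin 4.2
```

>>> play_rows(
  targets=[
    [0,-1.5,4.8,4,2],
    [0,-3,9.6,8,4],
    [0,-4.45,14.3,12,4],
    [0,-4.45,14.3,16,4],
    [0,-4.45,14.3,20,4],
    [0,-4.45,14.3,23,4],
    [0,-4.45,14.3,25,4],
    [0,-4.45,14.3,26,4],
    [0,-4.45,14.3,26,4],
    [0,-4.45,14.3,26,4],
  ],
)

```text
clock: 3.9
eef_pos: [428.2, -435.5, 69.8]
tool_rot: [3.14, -0.001, -0.068]
force: [-0.1, 0.4, -0.2]
width: 85.3
gripper_force: 0.0
```

>>> play_rows(
  targets=[
    [1,0,0,0,0],
    [1,0,0,0,0],
    [1,0,0,0,0],
    [1,0,0,0,0],
    [1,0,0,0,0],
    [1,0,0,0,0],
    [1,0,0,0,0],
    [1,0,0,0,0],
    [1,0,0,0,0],
    [1,0,0,0,0],
  ],
)

```text
clock: 4.9
eef_pos: [427.5, -435.5, 69.0]
tool_rot: [3.141, -0.001, -0.069]
force: [-0.2, -1.2, 5.1]
width: 14.9
gripper_force: 59.7
```

```bash
python3 - <<'E'
from h import *
go(542,-260,67,-1.4)
E
```

```text
at [ 427.5 -435.5   69. ] yaw -4.0 -> d [ 10.21 -18.3    0.19] spin -2.6
```

>>> play_rows(
  targets=[
    [1,0,0,-1.5,0],
    [1,1.5,-2.4,-1.5,0],
    [1,3,-4.8,-1.5,0],
    [1,4.5,-7.2,-1.5,-0.5],
    [1,6,-9.6,-1.5,-1],
    [1,7.5,-12,-1.5,-1.5],
    [1,9,-14.4,-1.5,-2],
    [1,10.9,-17.4,-1.5,-2.6],
    [1,10.9,-17.4,-1.5,-2.6],
    [1,10.9,-17.4,-0.3,-2.6],
  ],
)

```text
clock: 5.9
eef_pos: [549.6, -268.0, 72.3]
tool_rot: [3.141, -0.002, -0.02]
force: [0.0, -0.1, -3.6]
width: 15.3
gripper_force: 59.3
```

```bash
python3 - <<'E'
from h import *
s=ctrl.read_state(); print(s['force'],s['width'])
im,d,W=shot('top','t1')
hsv=cv2.cvtColor(im,cv2.COLOR_RGB2HSV); H,S,V=[hsv[...,i].astype(int) for i in range(3)]; Z=W[...,2]
m=(S<60)&(Z<25)&(Z>-10)&(W[...,0]>440)&(W[...,0]<650)&(W[...,1]>-250)&(W[...,1]<-60)
print('pan',rect(W[m])); go(548,-180,67,-1.4)
E
```

```text
[ 0.00392707 -0.1044187  -3.55646384] 15.258941770192884
pan (array([ 625. , -138.6]), array([80.8, 23.5]), 89.7, [[613.0, -179.0], [636.0, -179.0], [637.0, -98.0], [613.0, -98.0]])
at [ 547.4 -268.4   69.7] yaw -1.3 -> d [-0.14 -8.84  0.27] spin 0.1
```

View pics/t1.png

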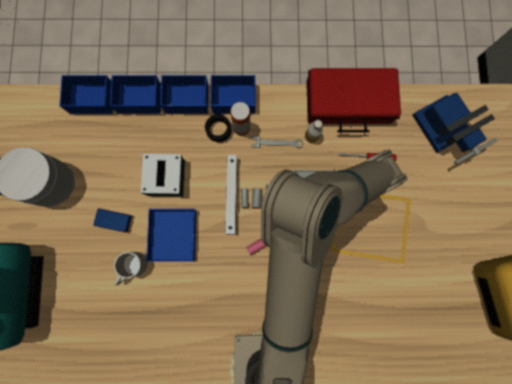

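>>> play_rows(
  targets=[
    [1,0,0,0.1,0],
    [1,0,-1,0.1,0],
    [1,0,-2,0.1,0],
    [1,0,-3,0.1,0],
    [1,0,-4,0.1,0],
    [1,0,-5,0.1,0],
    [1,0,-6,0.1,0],
    [1,0,-7,0.1,0],
    [1,0,-8,0.1,0],
    [1,0,-9,0.1,0],
  ],
)

```text
clock: 6.95
eef_pos: [550.3, -178.3, 70.6]
tool_rot: [3.141, -0.0, -0.024]
force: [0.8, -0.2, -4.7]
width: 15.3
gripper_force: 59.2
```

>>> play_rows(
  targets=[
    [1,0,-0.8,0,0],
    [1,0,-1.6,0,0],
    [1,0,-2.4,0,0],
    [1,0,-3,0,0],
    [1,0,-3.6,0,0],
    [1,0,-4.2,0,0],
    [1,0,-4.8,0,0],
    [1,0,-5.4,0,0],
    [1,0,-6,0,0],
    [1,0,-6,0,0],
  ],
)

```text
clock: 7.95
eef_pos: [551.8, -117.8, 70.3]
tool_rot: [-3.141, 0.0, -0.023]
force: [-0.3, -0.6, -5.7]
width: 14.9
gripper_force: 59.1
```

```bash
python3 - <<'E'
from h import *
s=ctrl.read_state(); print(s['force'],s['width'])
im,d,W=shot('wrist','w2'); go(551,-72,67,-1.4)
im,d,W=shot('top'); a=cv2.cvtColor(im[140:260,190:340],cv2.COLOR_RGB2BGR); b=cv2.cvtColor(cv2.imread('pics/w2.png'),cv2.COLOR_BGR2BGRA)[...,:3]
cv2.imwrite('pics/c2.png',np.hstack([cv2.resize(a,(400,320)),cv2.resize(b,(400,320))]))
E
```

```text
[-0.32856006 -0.6278653  -5.65528958] 14.919784592283142
at [ 551.8 -118.6   70.4] yaw -1.3 -> d [-0.18 -4.65  0.34] spin 0.1
```

View pics/c2.png

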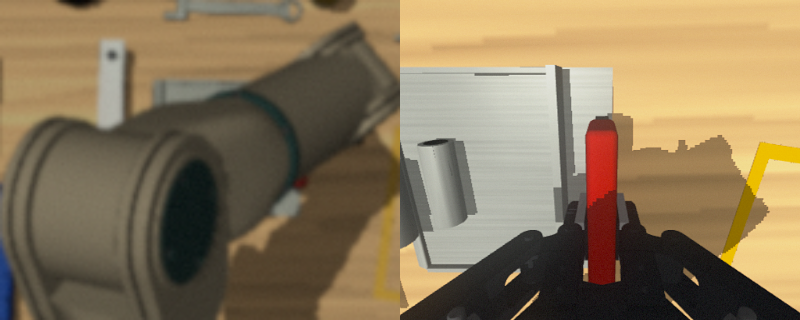

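>>> play_rows(
  targets=[
    [1,0,0,0.2,0],
    [1,0,0,0.2,0],
    [1,0,-0.5,0.2,0],
    [1,0,-1,0.2,0],
    [1,0,-1.5,0.2,0],
    [1,0,-2,0.2,0],
    [1,0,-2.4,0.2,0],
    [1,0,-2.8,0.2,0],
    [1,0,-3.2,0.2,0],
    [1,0,-3.2,0.2,0],
  ],
)

```text
clock: 9.05
eef_pos: [552.9, -87.7, 69.0]
tool_rot: [3.14, -0.001, -0.024]
force: [0.2, -5.1, 2.1]
width: 15.3
gripper_force: 60.4
```

```bash
python3 - <<'E'
from h import *
s=ctrl.read_state(); print(s['force'],s['width'])
go(551,-71,67,-1.4)
im,d,W=shot('wrist','w3')
E
```

```text
[ 0.24249796 -5.14476903  2.11885209] 15.299707019275838
at [552.9 -87.7  69. ] yaw -1.4 -> d [-0.23 -1.67  0.2 ] spin 0.0
```

View pics/w3.png

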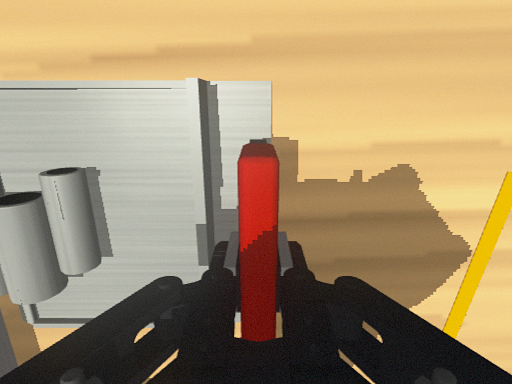

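>>> play_rows(
  targets=[
    [1,0,-0.3,0,0],
    [1,0,-0.6,0,0],
    [1,0,-0.9,0,0],
    [1,0,-1.2,0,0],
    [1,0,-1.5,0,0],
    [1,0,-1.6,0,0],
    [1,0,-1.6,0,0],
    [1,0,-1.6,0,0],
  ],
)

```text
clock: 9.9
eef_pos: [553.3, -71.4, 69.0]
tool_rot: [3.141, -0.001, -0.024]
force: [-0.2, -4.0, 3.9]
width: 15.4
gripper_force: 60.6
```

```bash
python3 - <<'E'
from h import *
s=ctrl.read_state(); print(s['force'],s['width'])
im,d,W=shot('wrist','w4'); a=im
im,d,W=shot('side','s4')
cv2.imwrite('pics/c4.png',cv2.cvtColor(np.hstack([cv2.resize(a,(400,300)),cv2.resize(im[140:260,170:330],(400,300))]),cv2.COLOR_RGB2BGR))
E
```

```text
[-0.2440977  -4.01713554  3.89382819] 15.40249137900349
```

View pics/c4.png

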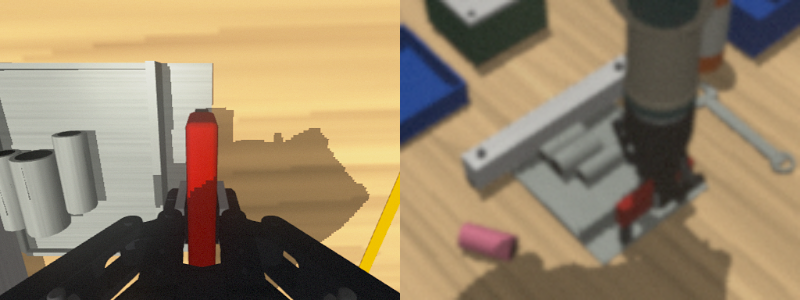

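>>> play_rows(
  targets=[
    [1,0,-0.2,0,0],
    [1,0,-0.3,0,0],
    [1,0,-0.3,0,0],
    [1,0,0,0,0],
    [1,0,0.4,0,0],
    [1,0,0.8,0,0],
    [1,0,1.2,0,0],
    [1,0,1.8,0,0],
    [1,0,2.4,0,0],
    [1,0,3,0,0],
  ],
)

```text
clock: 11.0
eef_pos: [553.3, -90.8, 69.1]
tool_rot: [-3.125, 0.001, -0.017]
force: [0.5, 11.9, 11.7]
width: 15.7
gripper_force: 62.0
```

```bash
python3 - <<'E'
from h import *
s=ctrl.read_state(); print(s['force'],s['width'])
im,d,W=shot('wrist','w5'); a=im
im,d,W=shot('side','s5')
cv2.imwrite('pics/c5.png',cv2.cvtColor(np.hstack([cv2.resize(a,(400,300)),cv2.resize(im[140:260,170:330],(400,300))]),cv2.COLOR_RGB2BGR))
E
```

```text
[ 0.53302386 11.87073484 11.72402454] 15.708440407452201
```

View pics/c5.png

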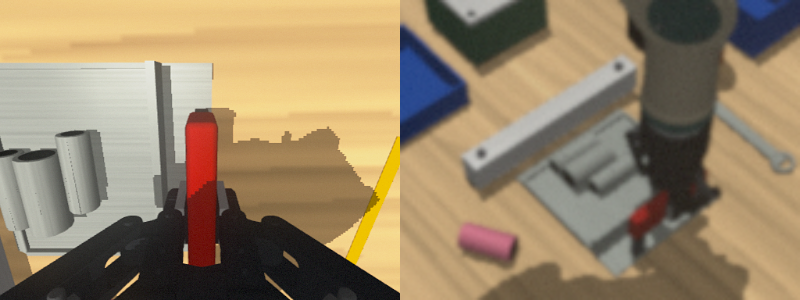

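>>> play_rows(
  targets=[
    [1,0,0,-0.3,0],
    [1,0,0.3,-0.8,0],
    [1,0,0.6,-1.6,0],
    [1,0,0.6,-2.6,0],
    [1,0,0.6,-3.6,0],
    [1,0,0.6,-4.6,0],
    [1,0,0.6,-5.6,0],
    [1,0,0.6,-6.6,0],
    [1,0,0.6,-7.6,0],
    [1,0,0.6,-8,0],
  ],
)

```text
clock: 12.1
eef_pos: [552.5, -107.2, 149.9]
tool_rot: [3.141, -0.002, -0.024]
force: [0.5, 0.3, -6.2]
width: 15.5
gripper_force: 59.0
```

>>> play_rows(
  targets=[
    [1,0,0,0,0],
    [1,0,0,0,0],
    [1,0,0,0,0],
    [1,0,0,0,0],
    [1,0,0,0,0],
  ],
)

```text
clock: 12.6
eef_pos: [551.8, -107.0, 148.2]
tool_rot: [-3.142, 0.001, -0.024]
force: [0.1, 0.9, -5.6]
width: 15.4
gripper_force: 59.0
```

```bash
python3 - <<'E'
from h import *
s=ctrl.read_state(); print(s['force'],s['width'],s['torque'])
im,d,W=shot('wrist','w6'); a=im
im,d,W=shot('side','s6')
cv2.imwrite('pics/c6.png',cv2.cvtColor(np.hstack([cv2.resize(a,(400,300)),cv2.resize(im[120:270,170:370],(400,300))]),cv2.COLOR_RGB2BGR))
go(436.6,-439,149,-9.6)
E
```

```text
[ 0.0695281   0.86513104 -5.55984834] 15.417024967431985 [-0.53164268 -0.06738811  0.05576876]
at [ 551.9 -107.1  148.4] yaw -1.4 -> d [-10.74  33.46  -0.06] spin 8.2
```

View pics/c6.png

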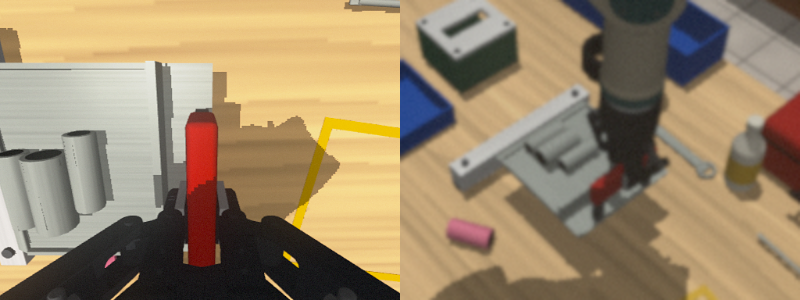

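>>> play_rows(
  targets=[
    [1,-0.2,0.6,0,0.2],
    [1,-0.6,1.9,0,0.4],
    [1,-1.2,3.6,0,0.8],
    [1,-1.8,5.6,0,1.2],
    [1,-2.4,7.6,0,1.6],
    [1,-3,9.6,0,2.2],
    [1,-3.7,11.6,0,2.8],
    [1,-4.4,13.6,0,3.4],
    [1,-5,15.6,0,4],
    [1,-5.6,17.6,0,4.6],
  ],
)

```text
clock: 13.7
eef_pos: [490.6, -284.0, 148.8]
tool_rot: [3.141, -0.0, -0.106]
force: [0.5, 0.6, -5.7]
width: 15.3
gripper_force: 59.0
```

```bash
python3 - <<'E'
from h import *
go(436.6,-439,80,-9.6)
E
```

```text
at [ 490.6 -284.   148.8] yaw -6.1 -> d [-3.72 15.98  6.89] spin 3.5
```

>>> play_rows(
  targets=[
    [1,-0.4,1.9,0,0.4],
    [1,-0.9,3.8,0,0.8],
    [1,-1.4,5.7,0,1.2],
    [1,-1.9,7.7,0,1.7],
    [1,-2.4,9.7,0,2.2],
    [1,-2.8,11.7,0,2.6],
    [1,-3.2,13.6,0.3,3],
    [1,-3.6,15.2,1,3.5],
    [1,-3.7,16,2,3.5],
    [1,-3.7,16,3,3.5],
  ],
)

```text
clock: 14.7
eef_pos: [436.9, -439.0, 118.1]
tool_rot: [3.14, 0.0, -0.168]
force: [0.5, -0.5, -6.7]
width: 15.5
gripper_force: 59.1
```

>>> play_rows(
  targets=[
    [1,0,0,0.9,0],
    [1,0,0,1.8,0],
    [1,0,0,2.6,0],
    [1,0,0,3.2,0],
    [1,0,0,3.6,0],
    [1,0,0,3.8,0],
    [1,0,0,3.9,0],
    [1,0,0,4.0,0],
    [1,0,0,4.0,0],
    [1,0,0,4.0,0],
  ],
)

```text
clock: 15.7
eef_pos: [438.5, -437.0, 78.8]
tool_rot: [3.141, -0.0, -0.165]
force: [-0.1, 0.5, -5.9]
width: 15.5
gripper_force: 59.1
```

>>> play_rows(
  targets=[
    [1,0,0,0.3,0],
    [1,0,0,0.5,0],
    [1,0,0,0.7,0],
    [1,0,0,0.8,0],
    [1,0,0,0.9,0],
    [1,0,0,0.95,0],
    [1,0,0,0.95,0],
    [1,0,0,0.95,0],
  ],
)

```text
clock: 16.5
eef_pos: [438.4, -437.0, 69.2]
tool_rot: [-3.142, -0.0, -0.165]
force: [-0.1, -0.2, -4.3]
width: 15.2
gripper_force: 59.3
```

>>> play_rows(
  targets=[
    [1,0,0,0.1,0],
    [1,0,0,0.15,0],
    [1,0,0,0.15,0],
    [0,0,0,0.15,0],
    [0,0,0,0.15,0],
    [0,0,0,0.15,0],
    [0,0,0,0.15,0],
    [0,0,0,0.15,0],
    [0,0,0,0.15,0],
    [0,0,0,0.15,0],
  ],
)

```text
clock: 17.5
eef_pos: [438.4, -436.9, 67.5]
tool_rot: [-3.142, 0.0, -0.165]
force: [-0.1, 0.2, 0.4]
width: 85.7
gripper_force: 0.0
```

>>> play_rows(
  targets=[
    [0,0,0,-1,0],
    [0,0,0,-3,0],
    [0,0,0,-6,0],
    [0,0,0,-10,0],
    [0,0,-2,-14,0],
    [0,0,-4,-18,0],
    [0,0,-6,-18,0],
    [0,0,-6,-18,0],
    [0,0,-6,-18,0],
    [0,0,-6,-18,0],
  ],
)

```text
clock: 18.5
eef_pos: [447.5, -378.6, 247.2]
tool_rot: [3.141, 0.001, -0.166]
force: [-0.2, -0.2, -0.0]
width: 85.4
gripper_force: 0.0
```

```bash
python3 - <<'E'
from h import *
T=pose(); im,d,W=shot('wrist','w7'); np.save('w7.npy',W)
v,u=np.mgrid[0:384,0:512]
hsv=cv2.cvtColor(im,cv2.COLOR_RGB2HSV); H,S,V=[hsv[...,i].astype(int) for i in range(3)]; Z=W[...,2]
m=((H<8)|(H>172))&(S>130)&(abs(Z-80)<10)&(W[...,1]>-560)
print('handle',rect(W[m]))
for r in ctrl.trace('wrist','tube_1'):
    q=r['pixels']&(d>0); p=W[q]; print(round(r['confidence'],2),np.round(r['bbox']),rect(p),np.percentile(p[:,2],[50,90]))
E
```

```text
handle (array([ 440. , -436.1]), array([ 16.4, 109.9]), 80.7, [[384.0, -435.0], [493.0, -453.0], [496.0, -437.0], [387.0, -419.0]])
0.86 [201. 150. 232. 204.] (array([ 444.5, -325.3]), array([32. , 63.7]), 80.6, [[410.0, -336.0], [473.0, -346.0], [479.0, -315.0], [416.0, -304.0]]) [34.2216489  36.57336882]
0.8 [180. 148. 202. 201.] (array([ 449.1, -295.3]), array([27.1, 64.7]), 79.2, [[415.0, -303.0], [478.0, -315.0], [483.0, -288.0], [420.0, -276.0]]) [26.63917464 28.82529283]
0.8 [228. 132. 250. 187.] (array([ 455.6, -354.2]), array([26.2, 64. ]), 80.2, [[422.0, -362.0], [485.0, -372.0], [489.0, -347.0], [426.0, -336.0]]) [26.76707138 28.79818782]
```

View pics/w7.png

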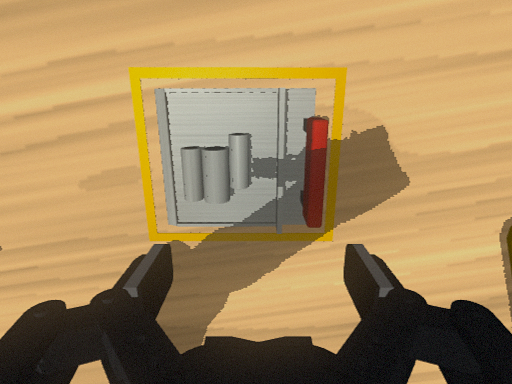

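>>> play_rows(
  targets=[
    [0,0,-0.5,0.5,-8],
    [0,0,-1,1,-16],
    [0,0,-2,2,-24],
    [0,0,-3,3,-32],
    [0,0,-4,4,-40],
    [0,0,-5,4,-48],
    [0,0,-5,4,-56],
    [0,0,-5,4,-64],
    [0,0,-5,4,-72],
    [0,0,-5,4,-80],
  ],
)

```text
clock: 19.6
eef_pos: [455.9, -329.4, 207.0]
tool_rot: [-3.141, 0.0, 1.235]
force: [-0.3, 0.0, 0.1]
width: 85.4
gripper_force: 0.0
```

```bash
python3 - <<'E'
from h import *
go(443,-326,26,80.6)
E
```

```text
at [ 455.9 -329.4  207. ] yaw 70.8 -> d [-0.1  -1.31 18.1 ] spin -9.8
```

>>> play_rows(
  targets=[
    [0,-0.1,-1.3,1,-8],
    [0,-0.1,-1.3,4,-9.8],
    [0,-0.1,-1.3,8,-9.8],
    [0,-0.1,-1.3,11,-9.8],
    [0,-0.1,-1.3,13,-9.8],
    [0,-0.1,-1.3,14,-9.8],
    [0,-0.1,-1.3,14.5,-9.8],
    [0,-0.1,-1.3,14.5,-9.8],
    [0,-0.1,-1.3,14.5,-9.8],
  ],
)

```text
clock: 20.5
eef_pos: [444.4, -325.7, 63.4]
tool_rot: [3.14, 0.001, 1.402]
force: [-0.5, 0.1, 0.6]
width: 85.5
gripper_force: 0.0
```

```bash
python3 - <<'E'
from h import *
go(443,-326,26,80.6)
im,d,W=shot('wrist','w8')
E
```

```text
at [ 444.4 -325.7   63.4] yaw 80.3 -> d [-0.05 -0.13  3.74] spin -0.3
```

View pics/w8.png

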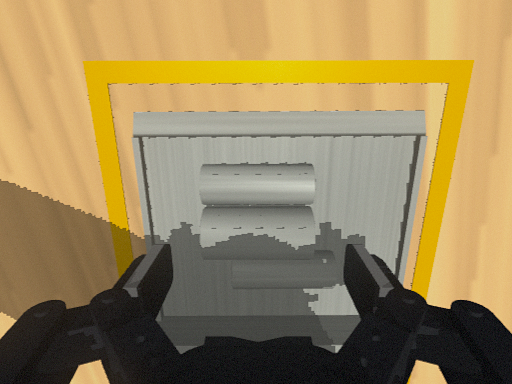

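>>> play_rows(
  targets=[
    [0,0,-0.1,1.5,0],
    [0,0,-0.1,3,0],
    [0,0,-0.1,3.7,0],
    [0,0,-0.1,3.7,0],
    [0,0,-0.1,3.7,0],
    [1,0,-0.1,3.7,0],
    [1,0,-0.1,3.7,0],
    [1,0,-0.1,3.7,0],
    [1,0,-0.1,3.7,0],
    [1,0,-0.1,3.7,0],
  ],
)

```text
clock: 21.55
eef_pos: [443.3, -325.1, 26.4]
tool_rot: [3.141, 0.0, 1.402]
force: [-1.2, -0.1, 5.6]
width: 62.9
gripper_force: 65.5
```

>>> play_rows(
  targets=[
    [1,0,0,-1,0],
    [1,0,0,-4,0],
    [1,0,0,-8,0],
    [1,0,0,-12,0],
    [1,0,1,-16,0],
    [1,0,3,-20,0],
    [1,2,5,-20,0],
    [1,4,7,-20,0],
    [1,8,9,-20,0],
    [1,12,10,-20,0],
  ],
)

```text
clock: 22.55
eef_pos: [563.1, -222.5, 226.1]
tool_rot: [3.14, 0.0, 1.401]
force: [-0.4, 0.4, -2.1]
width: 63.2
gripper_force: 66.3
```

```bash
python3 - <<'E'
from h import *
print(ctrl.read_state()['width']);go(425,300,220,80)
E
```

```text
63.180996906265165
at [ 563.1 -222.5  226.1] yaw 80.3 -> d [ 49.17 -22.42   0.56] spin 0.3
```

>>> play_rows(
  targets=[
    [1,4,-1,0,0],
    [1,8,-2,0,0],
    [1,12,-3,0,0],
    [1,16,-4,0,0],
    [1,20,-5.5,0,0],
    [1,24,-7,0,0],
    [1,28,-9,0,0],
    [1,32,-11,0,0],
    [1,36,-13,0,0],
    [1,40,-15,0,0],
  ],
)

```text
clock: 23.55
eef_pos: [479.8, 197.7, 226.1]
tool_rot: [-3.142, -0.0, 1.402]
force: [0.4, 0.7, -2.0]
width: 63.0
gripper_force: 66.2
```

```bash
python3 - <<'E'
from h import *
print(ctrl.read_state()['width']);go(423,303,48,80)
E
```

```text
62.997036141286905
at [479.8 197.7 226.1] yaw 80.3 -> d [ 9.42 -7.37 17.81] spin 0.3
```

>>> play_rows(
  targets=[
    [1,4,-3,0,0],
    [1,8,-6,2,0],
    [1,9.4,-7.4,6,0],
    [1,9.4,-7.4,10,0],
    [1,9.4,-7.4,14,0],
    [1,9.4,-7.4,17,0],
    [1,9.4,-7.4,18.5,0],
    [1,9.4,-7.4,19,0],
    [1,9.4,-7.4,19,0],
    [1,9.4,-7.4,19,0],
  ],
)

```text
clock: 24.55
eef_pos: [424.3, 301.6, 36.6]
tool_rot: [3.14, -0.001, 1.402]
force: [0.3, 0.8, -1.5]
width: 63.3
gripper_force: 66.2
```

>>> play_rows(
  targets=[
    [0,0,0,0,0],
    [0,0,0,0,0],
    [0,0,0,0,0],
    [0,0,0,0,0],
    [0,0,0,-3,0],
    [0,0,0,-7,0],
    [0,0,0,-12,0],
    [0,3,3,-17,0],
    [0,3,6,-22,0],
    [0,3,10,-22,0],
  ],
)

```text
clock: 25.55
eef_pos: [522.4, 318.1, 258.5]
tool_rot: [3.14, -0.005, 1.408]
force: [1.6, 0.7, -0.6]
width: 85.2
gripper_force: 0.0
```

>>> play_rows(
  targets=[
    [0,0,3,-0.5,0],
    [0,0,6,-1,0],
    [0,0,8,-1,0],
    [0,0,8,-1,0],
    [0,0,8,-1,0],
    [0,0,8,-1,0],
  ],
)

```text
clock: 26.15
eef_pos: [600.0, 301.9, 263.5]
tool_rot: [-3.14, 0.0, 1.403]
force: [0.2, 0.4, 0.0]
width: 85.6
gripper_force: 0.0
```

```bash
python3 - <<'E'
from h import *
s=ctrl.read_state(); print(s['eef_pos'],s['tool_rot'])
im,d,W=shot('wrist','w9')
for n in ['gauge','bin','tube_1']:
  for r in ctrl.trace('wrist',n):
    q=r['pixels']&(d>0); p=W[q]; print(n,round(r['confidence'],2),np.round(r['bbox']),rect(p[p[:,2]>70] if n=='gauge' else p),np.median(p,0))
E
```

```text
[599.96697807 301.89542523 263.47913954] [-3.13963268e+00  2.49018532e-05  1.40332248e+00]
gauge 0.87 [196.  68. 334. 206.] (array([615. , 333.9]), array([120.4, 126.5]), 88.5, [[550.0, 275.0], [677.0, 272.0], [680.0, 392.0], [553.0, 396.0]]) [615.93931793 332.85297121  87.17162436]
gauge 0.18 [154. 266. 346. 326.] (array([0., 0.]), array([0., 0.]), 0.0, [[0.0, 0.0], [0.0, 0.0], [0.0, 0.0], [0.0, 0.0]]) [560.62836947 125.40724817  50.54738282]
bin 0.86 [ 21. 111. 202. 249.] (array([405.9, 298.6]), array([169.7, 205.4]), 89.2, [[302.0, 215.0], [507.0, 212.0], [510.0, 382.0], [304.0, 385.0]]) [411.48367801 314.91150065   6.94425676]
tube_1 0.88 [ 92. 175. 153. 198.] (array([424.4, 302. ]), array([31.2, 64.6]), 80.0, [[390.0, 292.0], [453.0, 281.0], [459.0, 312.0], [395.0, 323.0]]) [428.58291943 303.87705745  35.26949129]
```

View pics/w9.png

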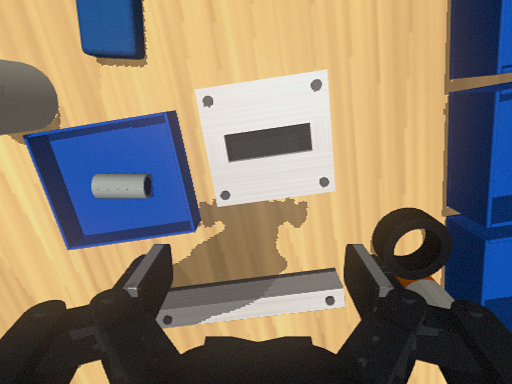

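```bash
python3 - <<'E'
from h import *
E=ext('wrist'); im,d,W=shot('wrist'); c=ctrl.calibration('wrist'); f=192/np.tan(np.radians(c['vfov'])/2)
V=im.max(2); v,u=np.mgrid[0:384,0:512]
m=((V<70)&(u>212)&(u<322)&(v>112)&(v<170)).astype(np.uint8)
m=cv2.morphologyEx(m,cv2.MORPH_OPEN,np.ones((3,3)))
def plane(u,v,z):
    r=E[:3,:3]@np.array([(u-c['cx'])/f,(v-c['cy'])/f,1]); o=E[:3,3]; return o+r*(z-o[2])/r[2]
vs,us=np.nonzero(m); P=np.array([plane(a,b,85) for a,b in zip(us,vs)])
print('slot',rect(P))
r=ctrl.trace('wrist','gauge')[0]['pixels']; q=r&(W[...,2]>78); vs,us=np.nonzero(q)
print('plate',rect(np.array([plane(a,b,85) for a,b in zip(us,vs)])), 'depth',rect(W[q]))
go(447,-295,220,80)
E
```

```text
Traceback (most recent call last):
  File "h.py", line 27, in rect
    r=cv2.minAreaRect(P[:,:2].astype(np.float32)); return np.round(r[0],1),np.round(r[1],1),round(r[2],1),np.round(cv2.boxPoints(r),0).tolist()
                      ~^^^^^^
IndexError: too many indices for array: array is 1-dimensional, but 2 were indexed
```

```bash
python3 - <<'E'
from h import *
E=ext('wrist'); im,d,W=shot('wrist'); c=ctrl.calibration('wrist'); f=192/np.tan(np.radians(c['vfov'])/2)
V=im.max(2); v,u=np.mgrid[0:384,0:512]
m=((V<115)&(u>212)&(u<322)&(v>112)&(v<170)).astype(np.uint8); print(m.sum(),V[141,268])
def plane(u,v,z):
    r=E[:3,:3]@np.array([(u-c['cx'])/f,(v-c['cy'])/f,1]); o=E[:3,3]; return o+r*(z-o[2])/r[2]
vs,us=np.nonzero(m); P=np.array([plane(a,b,85) for a,b in zip(us,vs)])
print('slot',rect(P))
r=ctrl.trace('wrist','gauge')[0]['pixels']; q=r&(W[...,2]>78); vs,us=np.nonzero(q)
print('plate',rect(np.array([plane(a,b,85) for a,b in zip(us,vs)])), 'depth',rect(W[q]))
go(447,-295,220,80)
E
```

```text
2256 77
slot (array([615.5, 334.3]), array([26.8, 85.3]), 88.5, [[572.0, 322.0], [658.0, 320.0], [658.0, 347.0], [573.0, 349.0]])
plate (array([614.9, 333.8]), array([120.9, 126.9]), 88.5, [[550.0, 275.0], [677.0, 272.0], [680.0, 393.0], [553.0, 396.0]]) depth (array([614.9, 333.8]), array([120.6, 126.3]), 88.5, [[550.0, 275.0], [676.0, 272.0], [680.0, 393.0], [553.0, 396.0]])
at [601.2 301.5 263.9] yaw 80.4 -> d [-61.38  -5.22   4.38] spin 0.4
```

>>> play_rows(
  targets=[
    [0,-5,0,3,0],
    [0,-10,0,3,0],
    [0,-15,0,3,0],
    [0,-20,0,3,0],
    [0,-25,0,3,0],
    [0,-30,0,3,0],
    [0,-35,-1,3,0],
    [0,-40,-2,3,0],
    [0,-45,-3,3,0],
    [0,-50,-4,3,0],
  ],
)

```text
clock: 27.5
eef_pos: [481.4, -176.3, 234.2]
tool_rot: [3.141, 0.0, 1.403]
force: [0.8, -0.4, 0.1]
width: 85.0
gripper_force: 0.0
```

>>> play_rows(
  targets=[
    [0,-3,-0.5,1,0],
    [0,-7,-0.5,2,0],
    [0,-11,-0.5,3,0],
    [0,-14,-0.5,4,0],
    [0,-14,-0.5,4,0],
    [0,-14,-0.5,4,0],
    [0,-14,-0.5,4,0],
  ],
)

```text
clock: 28.2
eef_pos: [454.3, -310.6, 194.0]
tool_rot: [3.141, -0.001, 1.404]
force: [-0.2, 0.3, 0.3]
width: 85.3
gripper_force: 0.0
```

```bash
cat > look.py <<'E'
from h import *
im,d,W=shot('wrist','wl'); 
hsv=cv2.cvtColor(im,cv2.COLOR_RGB2HSV); H,S=[hsv[...,i].astype(int) for i in range(2)]; Z=W[...,2]
m=((H<8)|(H>172))&(S>130)&(abs(Z-80)<10)
if m.sum()>20: print('handle',rect(W[m]))
for r in ctrl.trace('wrist','tube_1'):
    q=r['pixels']&(d>0); p=W[q]; print(round(r['confidence'],2),np.round(r['bbox']),rect(p),np.percentile(p[:,2],[50,90]))
E
python3 - <<'E'
import look
from h import go
go(447.5,-296,26,80)
E
```

```text
handle (array([ 439.6, -434.6]), array([ 16. , 109.7]), 80.2, [[384.0, -433.0], [492.0, -452.0], [495.0, -436.0], [387.0, -417.0]])
0.83 [234. 202. 298. 230.] (array([ 454.6, -354.3]), array([21.6, 62.8]), 80.5, [[422.0, -360.0], [484.0, -370.0], [487.0, -349.0], [425.0, -338.0]]) [26.96949698 28.80936181]
0.79 [217. 152. 281. 177.] (array([ 446.4, -298.7]), array([27.9, 67.3]), 80.3, [[411.0, -307.0], [477.0, -318.0], [482.0, -291.0], [416.0, -279.0]]) [26.75907455 28.78383469]
0.62 [155.  94. 372. 301.] (array([ 450.8, -354.7]), array([250.2, 220.9]), 80.3, [[321.0, -460.0], [539.0, -497.0], [581.0, -250.0], [363.0, -213.0]]) [2.95010307 3.84932974]
at [ 454.5 -310.4  194.1] yaw 80.5 -> d [ 1.29 -0.94 16.81] spin 0.5
```

```bash
cat > top.py <<'E'
from h import *
from scipy.optimize import least_squares
def axes(R=12.):
    im,d,W=shot('wrist'); out=[]
    for r in ctrl.trace('wrist','tube_1'):
        if r['pixels'].sum()>6000 or r['confidence']<.3: continue
        k=cv2.erode(r['pixels'].astype(np.uint8),np.ones((3,3)))>0
        p=W[k&(d>0)]; p=p[(p[:,2]>15)&(p[:,2]<60)]
        c0=p.mean(0)
        ang=np.radians(rect(p)[2]); n=None
        # perp dir (short side) from PCA
        _,_,vt=np.linalg.svd(p[:,:2]-c0[:2],full_matrices=False); a=vt[0]; n=vt[1]
        if n[1]<0:n=-n
        if a[0]<0:a=-a
        def f(q):
            nn=n*np.cos(q[2])+a*np.sin(q[2])
            s=(p[:,:2]-c0[:2])@nn-q[0]; return np.hypot(s,p[:,2]-q[1])-R
        s=least_squares(f,[0,15,0],loss='soft_l1'); nn=n*np.cos(s.x[2])+a*np.sin(s.x[2]); aa=np.array([nn[1],-nn[0]])
        t=(p[:,:2]-c0[:2])@aa; mid=(np.percentile(t,1)+np.percentile(t,99))/2
        ctr=c0[:2]+nn*s.x[0]+aa*mid
        print('axis',np.round(ctr,1),'z',round(s.x[1],1),'ang n',round(np.degrees(np.arctan2(nn[1],nn[0])),1),'rms',np.round(np.sqrt(np.mean(s.fun**2)),2),np.round(rect(p)[1]))
E
python3 - <<'E'
import top; top.axes()
E
```

```text
axis [ 448.4 -297. ] z 16.5 ang n 80.7 rms 0.62 [22. 62.]
axis [ 454.5 -355.9] z 16.6 ang n 80.7 rms 0.64 [21. 62.]
```

>>> play_rows(
  targets=[
    [0,0.6,-0.4,3,0],
    [0,1.16,-0.85,7,0],
    [0,1.16,-0.85,11,0],
    [0,1.16,-0.85,14,0],
    [0,1.16,-0.85,16,0],
    [0,1.16,-0.85,16.7,0],
    [0,1.16,-0.85,16.7,0],
    [0,1.16,-0.85,16.7,0],
  ],
)

```text
clock: 29.2
eef_pos: [448.0, -299.2, 27.7]
tool_rot: [3.14, 0.001, 1.403]
force: [-0.5, 0.5, -0.3]
width: 85.6
gripper_force: 0.0
```

>>> play_rows(
  targets=[
    [1,0,0,0,0],
    [1,0,0,0,0],
    [1,0,0,0,0],
    [1,0,0,0,0],
    [1,0,0,0,0],
    [1,0,0,-1,0],
    [1,0,0,-4,0],
    [1,0,0,-8,0],
    [1,0,0,-13,0],
    [1,0,0,-18,0],
  ],
)

```text
clock: 30.2
eef_pos: [446.8, -298.6, 209.2]
tool_rot: [-3.141, -0.0, 1.402]
force: [1.2, -0.1, -1.7]
width: 62.4
gripper_force: 66.1
```

```bash
python3 - <<'E'
from h import *
s=ctrl.read_state(); print(s['width'])
go(580,270,220,88.5)
im,d,W=shot('wrist','w10')
T=pose(); Ti=np.linalg.inv(T); q=(d>0)&(d<200); v,u=np.nonzero(q)
L=W@Ti[:3,:3].T+Ti[:3,3]; m=q&(abs(L[...,1])<29)&(L[...,2]>-30)&(L[...,2]<40)
p=L[m]; print(len(p),np.percentile(p,[2,50,98],axis=0))
E
```

```text
62.434568746827715
at [ 446.8 -298.6  209.2] yaw 80.3 -> d [58.29  3.58 -1.07] spin -8.2
6805 [[ -3.93641332 -27.68288699 -22.65009015]
 [ 10.29004978   4.34454881   9.09127404]
 [ 16.96419794  28.3577873   20.4232641 ]]
```

View pics/w10.png

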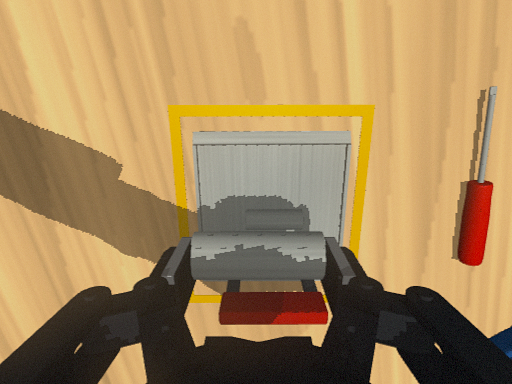

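```bash
cat > held.py <<'E'
from h import *
from scipy.optimize import least_squares
im,d,W=shot('wrist'); Ti=np.linalg.inv(pose()); L=W@Ti[:3,:3].T+Ti[:3,3]
v,u=np.mgrid[0:384,0:512]
m=(d>0)&(d<220)&(abs(L[...,1])<26)&(L[...,2]>-10)&(L[...,2]<30)&(v>225)&(v<285)&(u>195)&(u<325)
p=L[m]
f=lambda q: np.hypot(p[:,0]-q[0]-q[2]*p[:,1],p[:,2]-q[1]-q[3]*p[:,1])-12
s=least_squares(f,[2,10,0,0],loss='soft_l1'); print('held axis x,z,slope x,z',np.round(s.x,3),len(p),np.sqrt(np.mean(s.fun**2)))
E
python3 held.py
```

```text
held axis x,z,slope x,z [2.292e+00 9.066e+00 1.000e-03 1.000e-03] 5324 0.5431602482963851
```

>>> play_rows(
  targets=[
    [1,4,0,-2,0],
    [1,9,0.4,-2,0],
    [1,14,0.8,-2,0],
    [1,19,1.1,-2,0],
    [1,24,1.5,-2,0],
    [1,29,1.8,-2,0],
    [1,34,2.1,-2,-2],
    [1,39,2.4,-2,-4],
    [1,44,2.7,-2,-6],
    [1,49,3,-2,-8.2],
  ],
)

```text
clock: 31.3
eef_pos: [558.5, 180.1, 227.2]
tool_rot: [-3.142, -0.0, 1.547]
force: [1.2, -0.9, -0.3]
width: 62.6
gripper_force: 66.2
```

```bash
python3 - <<'E'
from h import *
go(612,270,200,88.5)
E
```

```text
at [558.5 180.1 227.2] yaw 88.6 -> d [9.11 5.13 2.72] spin 0.1
```

>>> play_rows(
  targets=[
    [1,3,1.5,1,0],
    [1,6,3.5,2,0],
    [1,9,5.1,2.7,0],
    [1,9,5.1,2.7,0],
    [1,9,5.1,2.7,0],
    [1,9,5.1,2.7,0],
    [1,9,5.1,2.7,0],
  ],
)

```text
clock: 32.0
eef_pos: [612.0, 265.2, 200.5]
tool_rot: [3.141, 0.0, 1.543]
force: [-1.1, -0.4, -0.9]
width: 62.5
gripper_force: 66.2
```

```bash
cat > slot.py <<'E'
from h import *
T=pose(); E=ext('wrist',T); im,d,W=shot('wrist','ws'); c=ctrl.calibration('wrist'); f=192/np.tan(np.radians(c['vfov'])/2)
def plane(u,v,z):
    r=E[:3,:3]@np.array([(u-c['cx'])/f,(v-c['cy'])/f,1]); o=E[:3,3]; return o+r*(z-o[2])/r[2]
k=im.max(2)<115; u0,v0=project('wrist',[615,334,85],E); print('expect px',u0,v0)
n,lab,st,ce=cv2.connectedComponentsWithStats(k.astype(np.uint8))
P=np.array([[615+a,334+b,85] for a in (-55,55) for b in (-45,45)]); px=np.array([project('wrist',p,E) for p in P])
v,u=np.mgrid[0:384,0:512]; m=k&(u>px[:,0].min())&(u<px[:,0].max())&(v>px[:,1].min())&(v<px[:,1].max())
n,lab,st,ce=cv2.connectedComponentsWithStats(m.astype(np.uint8)); i=1+st[1:,4].argmax(); vs,us=np.nonzero(lab==i)
r=rect(np.array([plane(a,b,85) for a,b in zip(us,vs)])); print('slot',r[:3],st[i])
x,y=r[0]; t=np.linalg.inv(T)@np.array([x,y,85,1]); print('slot in tool mm',np.round(t,1)); print(T[:3,3])
E
python3 slot.py; python3 held.py
```

```text
expect px 259.080841591856 109.1781817839927
slot (array([615.5, 334.2]), array([27.4, 85.5]), 88.4) [ 204   90  113   38 4132]
slot in tool mm [ 69.1   1.6 115.4   1. ]
[612.03689375 265.2098836  200.46815341]
held axis x,z,slope x,z [2.0810e+00 1.2057e+01 1.0000e-03 1.0000e-03] 5316 0.5273224427962777
```

View pics/ws.png

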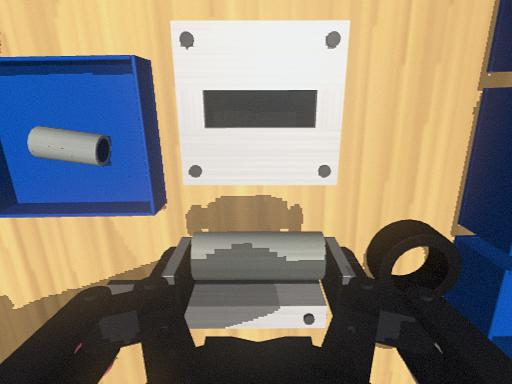

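>>> play_rows(
  targets=[
    [1,3,0.1,0,0],
    [1,6,0.15,1,0],
    [1,6.7,0.15,3,0],
    [1,6.7,0.15,5,0],
    [1,6.7,0.15,7,0],
    [1,6.7,0.15,8.5,0],
    [1,6.7,0.15,8.9,0],
    [1,6.7,0.15,9.2,0],
    [1,6.7,0.15,9.2,0],
    [1,6.7,0.15,9.2,0],
  ],
)

```text
clock: 33.1
eef_pos: [616.0, 333.8, 108.8]
tool_rot: [3.14, -0.001, 1.545]
force: [0.0, -0.2, -0.6]
width: 62.6
gripper_force: 66.2
```

>>> play_rows(
  targets=[
    [1,-0.15,0,0,0],
    [1,-0.15,0,0,0],
    [1,-0.15,0,0.2,0],
    [1,-0.15,0,0.4,0],
    [1,-0.15,0,0.4,0],
  ],
)

```text
clock: 33.6
eef_pos: [615.0, 332.2, 103.3]
tool_rot: [-3.141, 0.0, 1.545]
force: [0.1, -0.2, -1.2]
width: 62.5
gripper_force: 66.2
```

>>> play_rows(
  targets=[
    [0,0,0,0,0],
    [0,0,0,0,0],
    [0,0,0,0,0],
    [0,0,0,0,0],
    [0,0,0,-3,0],
    [0,-1,0,-6,0],
    [0,-3,0,-10,0],
    [0,-7,0,-10,0],
    [0,-7,0,-10,0],
    [0,-7,0,-10,0],
  ],
)

```text
clock: 34.6
eef_pos: [613.8, 260.7, 204.4]
tool_rot: [3.141, -0.0, 1.543]
force: [-0.9, 0.3, 0.3]
width: 85.4
gripper_force: 0.0
```

```bash
python3 - <<'E'
from h import *
im,d,W=shot('wrist','wg')
m=(abs(W[...,0]-615)<60)&(abs(W[...,1]-334)<60); s=(abs(W[...,0]-615)<35)&(abs(W[...,1]-333)<10)
print('slot z',np.percentile(W[s][:,2],[5,50,95]),'plate max',np.percentile(W[m][:,2],99.5))
for r in ctrl.trace('wrist','tube_1'): p=W[r['pixels']&(d>0)]; print(round(r['confidence'],2),np.round(r['bbox']),np.median(p,0))
E
```

```text
slot z [ 24.48462809  29.81538409 324.23224815] plate max 324.2322481498748
0.74 [ 26. 123. 112. 161.] [429.74754073 303.05397258  35.19475045]
0.59 [224.  90. 290. 116.] [614.80884708 334.98406037  28.32399096]
0.53 [ 84. 361. 104. 376.] [397.06740097  14.87089907  33.19348044]
0.49 [341. 326. 351. 345.] [723.53498288  39.56707779   9.28558089]
```

>>> play_rows(
  targets=[
    [0,-5,0,-2,0],
    [0,-10,-0.3,-2,0],
    [0,-15,-0.6,-2,0],
    [0,-20,-1,-2,0],
    [0,-25,-2,-2,0],
    [0,-30,-4,-2,0],
    [0,-35,-6,-2,0],
    [0,-40,-8,-2,2],
    [0,-45,-10,-2,4],
    [0,-50,-12,-2,8],
  ],
)

```text
clock: 35.7
eef_pos: [490.2, -213.0, 223.5]
tool_rot: [-3.142, -0.001, 1.406]
force: [0.7, -0.5, -0.6]
width: 85.5
gripper_force: 0.0
```

```bash
python3 - <<'E'
from h import *
go(454,-368,194,80)
E
```

```text
at [ 490.2 -213.   223.5] yaw 80.6 -> d [-15.89  -1.03   2.94] spin 0.6
```

>>> play_rows(
  targets=[
    [0,-4,-0.3,1,0],
    [0,-8,-0.6,2,0],
    [0,-12,-0.8,2.9,0],
    [0,-15.9,-1,2.9,0],
    [0,-15.9,-1,2.9,0],
    [0,-15.9,-1,2.9,0],
    [0,-15.9,-1,2.9,0],
  ],
)

```text
clock: 36.4
eef_pos: [455.5, -365.6, 194.3]
tool_rot: [-3.141, -0.002, 1.408]
force: [-0.3, 0.9, 0.6]
width: 85.5
gripper_force: 0.0
```

```bash
python3 - <<'E'
import look, top
top.axes()
E
```

```text
handle (array([ 439.1, -435.6]), array([ 16.6, 109.8]), 80.7, [[384.0, -435.0], [492.0, -453.0], [495.0, -436.0], [386.0, -418.0]])
0.68 [222. 155. 291. 178.] (array([ 454.1, -355.2]), array([27.8, 70.7]), 86.5, [[418.0, -367.0], [489.0, -371.0], [490.0, -344.0], [420.0, -339.0]]) [26.8811659  28.79907799]
axis [ 454.7 -355.9] z 16.5 ang n 80.7 rms 0.59 [21. 61.]
```

```bash
python3 - <<'E'
from h import *
go(454,-357.8,26,80.7)
E
```

```text
at [ 455.2 -366.2  194.8] yaw 80.7 -> d [ 0.79 -0.26 16.88] spin -0.0
```

>>> play_rows(
  targets=[
    [0,0.4,-0.2,3,0],
    [0,0.8,-0.25,7,0],
    [0,0.8,-0.25,11,0],
    [0,0.8,-0.25,14,0],
    [0,0.8,-0.25,16,0],
    [0,0.8,-0.25,16.8,0],
    [0,0.8,-0.25,16.8,0],
    [0,0.8,-0.25,16.8,0],
  ],
)

```text
clock: 37.4
eef_pos: [453.9, -359.7, 27.7]
tool_rot: [3.14, 0.001, 1.406]
force: [0.2, 0.2, -0.4]
width: 85.3
gripper_force: 0.0
```

>>> play_rows(
  targets=[
    [1,0,0,0,0],
    [1,0,0,0,0],
    [1,0,0,0,0],
    [1,0,0,0,0],
    [1,0,0,0,0],
    [1,0,0,-1,0],
    [1,0,0,-4,0],
    [1,0,0,-8,0],
    [1,0,0,-13,0],
    [1,0,0,-18,0],
  ],
)

```text
clock: 38.4
eef_pos: [452.7, -359.0, 209.2]
tool_rot: [-3.141, -0.0, 1.405]
force: [1.9, -0.4, -0.8]
width: 62.3
gripper_force: 66.0
```

```bash
python3 held.py; python3 - <<'E'
from h import *
go(612,268,200,88.5)
E
```

```text
held axis x,z,slope x,z [7.1710e+00 2.0355e+01 0.0000e+00 1.4000e-02] 5409 0.542748094953041
at [ 455.9 -362.6  217.6] yaw 80.5 -> d [64.78  4.96  1.41] spin -8.0
```

>>> play_rows(
  targets=[
    [1,4,0,-1,0],
    [1,9,0.4,-1,0],
    [1,14,0.8,-1,0],
    [1,19,1.1,-1,0],
    [1,24,1.5,-1,0],
    [1,29,1.9,-1,0],
    [1,34,2.3,-1,-2],
    [1,39,2.7,-1,-4],
    [1,44,3.1,-1,-6],
    [1,49,3.5,-1,-8],
  ],
)

```text
clock: 39.45
eef_pos: [568.0, 119.0, 217.6]
tool_rot: [3.141, -0.0, 1.547]
force: [1.2, -0.6, -1.1]
width: 63.0
gripper_force: 66.0
```

```bash
python3 - <<'E'
from h import *
go(613,266,200,88.5)
E
```

```text
at [568.  119.  217.6] yaw 88.6 -> d [14.8   4.15  1.77] spin 0.1
```

>>> play_rows(
  targets=[
    [1,4,1,0.5,0],
    [1,8,2,1,0],
    [1,12,3,1.7,0],
    [1,14.7,4.1,1.7,0],
    [1,14.7,4.1,1.7,0],
    [1,14.7,4.1,1.7,0],
    [1,14.7,4.1,1.7,0],
    [1,14.7,4.1,1.7,0],
    [1,14.7,4.1,1.7,0],
  ],
)

```text
clock: 40.35
eef_pos: [612.7, 261.6, 200.3]
tool_rot: [3.141, 0.0, 1.544]
force: [-0.8, -0.4, 0.4]
width: 62.4
gripper_force: 66.0
```

```bash
python3 slot.py; python3 held.py
```

```text
expect px 258.06984231480686 104.34151601152308
slot (array([615.5, 334.4]), array([27.1, 85.5]), 88.4) [ 202   85  114   38 2767]
slot in tool mm [ 72.9   0.8 115.3   1. ]
[612.72362781 261.57642957 200.27208339]
held axis x,z,slope x,z [ 3.778e+00  1.209e+01 -1.000e-03  2.000e-03] 5403 0.5403230800960444
```

>>> play_rows(
  targets=[
    [1,3,0.1,0,0],
    [1,6,0.1,1,0],
    [1,6.9,0.1,3,0],
    [1,6.9,0.1,5,0],
    [1,6.9,0.1,7,0],
    [1,6.9,0.1,8.5,0],
    [1,6.9,0.1,8.8,0],
    [1,6.9,0.1,8.8,0],
    [1,6.9,0.1,8.8,0],
    [1,6.9,0.1,8.8,0],
  ],
)

```text
clock: 41.45
eef_pos: [616.2, 332.0, 113.0]
tool_rot: [3.14, -0.001, 1.545]
force: [0.8, 0.9, -0.6]
width: 62.7
gripper_force: 66.1
```

>>> play_rows(
  targets=[
    [1,-0.13,0,0,0],
    [1,-0.13,0,0,0],
    [1,-0.13,0,0.2,0],
    [1,-0.13,0,0.4,0],
    [1,-0.13,0,0.6,0],
    [1,-0.13,0,0.8,0],
    [1,-0.13,0,0.9,0],
    [1,-0.13,0,0.9,0],
  ],
)

```text
clock: 42.25
eef_pos: [615.2, 330.4, 102.5]
tool_rot: [-3.141, 0.0, 1.545]
force: [-0.2, -0.1, -1.3]
width: 62.8
gripper_force: 66.1
```

No contact force with the tube bottom inside the mouth: release.

>>> play_rows(
  targets=[
    [0,0,0,0,0],
    [0,0,0,0,0],
    [0,0,0,0,0],
    [0,0,0,0,0],
    [0,0,0,-3,0],
    [0,-1,0,-6,0],
    [0,-3,0,-10,0],
    [0,-7,0,-10,0],
    [0,-7,0,-10,0],
    [0,-7,0,-10,0],
  ],
)

```text
clock: 43.25
eef_pos: [613.9, 259.0, 203.4]
tool_rot: [3.141, -0.0, 1.543]
force: [-0.1, 0.9, 0.0]
width: 85.4
gripper_force: 0.0
```

```bash
python3 - <<'E'
from h import *
im,d,W=shot('wrist','wg2')
s=(abs(W[...,0]-615)<30)&(abs(W[...,1]-333)<10)&(W[...,2]<200)
print('slot z',np.percentile(W[s][:,2],[5,50,95,99]))
for r in ctrl.trace('wrist','tube_1'): p=W[r['pixels']&(d>0)]; print(round(r['confidence'],2),np.round(r['bbox']),np.median(p,0))
im,d,W=shot('top','tg')
for n in ['tube_1','pan']:
  for r in ctrl.trace('top',n): p=W[r['pixels']&(d>0)]; print(n,round(r['confidence'],2),np.round(r['bbox']),np.median(p,0))
hsv=cv2.cvtColor(im,cv2.COLOR_RGB2HSV); H,S=[hsv[...,i].astype(int) for i in range(2)]
m=((H<8)|(H>172))&(S>150)&(abs(W[...,2]-80)<10)&(W[...,1]<-300)&(W[...,0]<600)
print('handle',rect(W[m]))
E
```

```text
slot z [47.6631775  52.92795965 54.67917566 55.16142278]
0.92 [220.  85. 294. 114.] [614.56369481 334.69321163  52.4152794 ]
0.79 [ 26. 121. 111. 159.] [429.80704976 302.95242148  35.22644119]
0.62 [ 83. 360. 103. 375.] [397.64242998  14.8632712   33.1996163 ]
tube_1 0.54 [246. 240. 267. 250.] [382.46223885  27.68218237  29.66548703]
tube_1 0.49 [172. 223. 177. 248.] [426.87269078 295.78292875  33.60826949]
tube_1 0.34 [227. 156. 236. 233.] [554.2442176  110.9748687   50.48451114]
pan 0.78 [339. 194. 408. 253.] [ 449.06351753 -361.80629193    3.79675379]
handle (array([ 308.3, -544.8]), array([412.9,  88.1]), 40.5, [[123.0, -646.0], [180.0, -712.0], [494.0, -444.0], [437.0, -377.0]])
```

```bash
python3 - <<'E'
from h import *
im,d,W=shot('top'); hsv=cv2.cvtColor(im,cv2.COLOR_RGB2HSV); H,S=[hsv[...,i].astype(int) for i in range(2)]
v,u=np.mgrid[0:384,0:512]
m=((H<8)|(H>172))&(S>150)&(abs(W[...,2]-80)<15)&(u>380)&(u<415)&(v>185)&(v<260)
r=rect(W[m]); print('handle',r[:3]); a=np.radians(80.4); R2=np.array([[np.cos(a),np.sin(a)],[-np.sin(a),np.cos(a)]])
print('in bay',R2@(r[0]-np.array([451,-354.8])), ctrl.read_state()['clock'])
im,d,W=shot('wrist'); s=(abs(W[...,0]-615)<30)&(abs(W[...,1]-333)<10)&(W[...,2]<200); print(np.percentile(W[s][:,2],[5,50,95]))
E
```

```text
handle (array([ 437.1, -433.6]), array([ 14.7, 109.5]), 79.8)
in bay [-80.0145733    0.56396767] 43.55
[48.03557937 52.86710326 54.73975477]
```

All three tubes are sorted, the pan lies square in its bay, and the robot touches nothing.

```bash
python3 -c "
from cell import ctrl
print(ctrl.finish_job())"
```

```text
the job is handed in; nothing more can be done
None
```

The job is handed in, with no verdict returned: three tubes were present, all swept up and lifted together in the pan, the two 24 mm ones are in the gauge box (one resting on the other, below the plate), the 32 mm one is in the blue bin, and the pan lies in its bay, lip towards the fence.

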